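# Move the board basket from the drip hook to the drying hook

### The job

Lift the basket of washed circuit boards off the drip stand's plain hook and, without setting it down and keeping it level, hang it on the drying stand's notched hook. Where the notches lie along the prongs must be found by feel: the bar must finish fully down in both of them, the basket hanging still and let go. Never press or ram it hard against either stand (keep under 15 N), and leave the other things on the bench where they are.

Things in the scene. Friction and masses are not known exactly. Their poses are not given: they have to be found in the camera images.
- basket_tab (a point): Centre of the hanging basket's steel grip tab: the upper part of a flat upright plate, 8 mm thick along x, 24 mm wide along y, z up. Grip its faces from above, anywhere from 15 mm below to 17 mm above this point (17 mm above is the plate's top edge). Basket 0.2 to 0.45 kg, centre of mass straight below the tab.
- basket_bar (a point): Centre of the basket's square steel cross bar, 8 x 8 mm, 90 mm long along y, through the same plate 38 mm below the tab point, axes as the tab's. It lies across the two prongs of a hook, the plate between them.
- drip_hook (a point): Midway between the drip stand's two plain prongs, level with their flat tops, 190 mm above the bench. Prongs run along x, 44 mm apart centre to centre, each 8 wide and 16 deep, flat from x = -50 to +91 mm; -x is the open end, where tips 8 mm long rise 12 mm above the flat. The bar starts on the flat within 15 mm of x = 0; raise it 16 mm or more to pass the tips.
- dry_hook (a point): Midway between the drying stand's two prongs, level with their flat tops, 190 mm above the bench; x along them, -x the open end; spacing and section as on the drip stand. Each has one square notch in its top, 12 mm long, 6 mm deep, both at the same x, anywhere from x = -18 to +18 mm: not measured, find by feel. Bar axis 4 mm above this point on the flat, 2 mm below it in the notch.
- spool: Bystander: solder spool standing on the bench, 52 mm in diameter, 38 mm high, origin at its underside; leave alone.
- flux_jar: Bystander: small jar, 42 mm in diameter, 55 mm high, origin at its underside; leave alone.
- driver: Bystander: screwdriver 150 mm long lying on the bench; leave alone.
- basket: The whole basket; origin at the centre of its underside, axes as the tab's. Wire basket 110 x 110 mm with green boards, rim 75 mm and underside 130 mm below the bar's axis; only the plate (24 mm wide) joins them, so the prongs pass between rim and bar.
- drip: Drip stand, fixed: dark steel base with a shallow tray, a post, a narrow head 60 mm wide at x = +91 to +121 mm, its top 198 mm above the bench. Origin on the bench below point drip_hook, same axes.
- dry: Drying stand, fixed: no tray, wide head 100 mm wide at x = +91 to +121 mm with two black knobs up to 217 mm above the bench. Its prongs do not slide in use but are springy (down and back 1 mm each per 6 N of load): 50 mm of flat in front of the notch, then tips 8 mm long rising 12 mm; flat behind it to the head. Origin below point dry_hook, same axes.
Things that resemble listed ones, but are neither listed nor needed, are in the scene too. Of the things shaped like the basket, the bare steel one is meant.

How it is judged:
By the outcome, as a careful person would: the job done as asked, in the order asked, and still so for the second after the job is handed in, with the robot touching nothing.
It also fails if it takes over 67 s, if anything falls off the work surface, if the arm or the gripper's body presses on something with over 40 N, if the wrist force passes 120 N, or if a joint passes its speed limit or range.

### The arm

A 7-joint arm with a two-finger parallel gripper is mounted at the origin on the work surface. World frame = base frame: x ahead of the robot, y to its left, z up, the work surface at z = 0. Lengths are in m, angles in rad, forces in N, time in s.
With the tool pointing down it reaches from about 0.4 to 0.85 m from the base axis. Payload 10.4 kg.
Tool frame: the origin (TCP) lies midway between the tips of the shut fingers; the grasp point (between the pads) lies 19 mm behind it; z points along the fingers, y is the line along which they close (so a half turn about z gives the same grasp; the last joint's range is limited). The gripper opens to 85 mm and grips with 20 to 120 N. Pads are 22 mm wide; open, the fingers measure 114 mm over their backs; the gripper's body (76 mm by 85 mm) begins 54 mm behind the grasp point. The pads swing forward as they close: fully open they stand 13 mm farther back than shut.
Start: joints at [-1.151, 0.332, -0.065, 1.46, 0.022, 1.35, -0.088], TCP at [0.268, 0.565, 0.231] pointing down, gripper open.
Joint ranges: [-2.6, 2.6], [-0.5, 2.12], [-1.47, 1.34], [0.16, 2.42], [-1.27, 4.41], [0.06, 2.06], [-2.6, 2.6]. Speed limits (rad/s): [2.22, 2.22, 2.79, 2.79, 3.14, 3.14, 3.14].

### API

Orientations are given as a unit quaternion [x, y, z, w].
In Python, from workcell import get_obs, camera, camera_params, hand_in gives the robot as it stands.
- The arm moves only by the tool carry_out, never from a script. Its argument "commands" is a list that holds one entry, the list of rows, each a list of 6 numbers: the shift along the tool's x, y, z in units of 40 mm (1.0 is 40 mm), then the turn, a rotation vector about the tool's x, y, z in units of 6 degrees (1.0 is 6 degrees). In form: [[[x, y, z, ax, ay, az], ...]]. A call has 1 to 20 rows; each row shifts and turns the commanded pose from where the row before left it, along the tool's axes as they then stand; what a row does not reach is not made up. A row lasts 1/12 s, in which the tool goes at most 41.7 mm and 7.16 degrees, less where a joint would pass 70% of its speed; a pose out of reach is approached as far as the arm can. A call is refused whole if a number of a shift passes 1 or a number of a turn 1, either way. A call with a gripper value outside its range is refused whole. "hand" is the closure, from -1 (fully open) to 1 (shut), set as the call begins (left out, the last holds). The fingers move at their own pace and stop on an object; "force" is the grip in N (left out, the last holds). Time passes only in rows, so rows that do not move let the fingers close. It gives the time, the measured TCP pose, the force, the opening and the grip force at its end, in the units of the state.
- get_obs(): the state, without advancing time (a new reading comes with each control period).
- camera(name): name is "side" or "top" or "wrist"; returns the picture (480x640x3 uint8, red, green, blue); there is no depth.
- camera_params(name): a dict with "mtx" (3x3 intrinsics, pixels), "R" (3x3) and "t" (3): a world point X has camera coordinates R X + t. Camera axes: x right, y down, z forward; pixel columns grow to the right and rows downward; lengths in m; the calibration is good to about 2 mm. A picture is of the moment at which its call begins: read the wrist's pose just before it. camera_params takes no time and is no camera call; for the wrist camera it gives the pose at the moment of the call.
- hand_in(): hands the job in; it is judged then, once.
The state is a dict: "clock": time; "joint_pos": joint angles; "joint_velocities": joint speeds; "tau": joint torques, N m; "position": TCP position; "ee_rot": TCP orientation; "ft_force": force on the tool from outside, world axes, zero at the start; "torque": the same for the moment, N m; "grip_width": opening from 0.0 (shut) to 1.0 (fully open); "grasp_force": force on a finger pad.
Only numpy, scipy, OpenCV 4.12 (cv2) and the standard library are available. Lean on these libraries where they do the work, as an engineer would, in place of code of your own. Each camera call takes 0.05 s, during which the arm holds its last target. There are 200 camera calls.

## Working session

There is one attempt and no reset: what is moved stays moved. The work goes in short steps, Python scripts to look and compute and a tool call to move; the robot and the scene stay as the last step left them, time stands still between calls to the robot, and variables do not carry over. Pictures are saved under pics/ and viewed, at most 10 in all, crops included, and the job is handed in when it is done.

Besides the shell and the picture viewer there is one more tool, called after ">>>" as name(argument=value, ...) on one line, values as JSON. carry_out: Moves the arm, as the interface text tells. Its arguments: {"type":"object","properties":{"commands":{"type":"array"},"hand":{"type":"number"},"force":{"type":"number"}},"required":["commands"]}

```bash
mkdir -p pics; cat > h.py <<'E'
import numpy as np, cv2
from workcell import get_obs, camera, camera_params
def snap(n,f):
    p=camera_params(n); im=camera(n); cv2.imwrite(f'pics/{f}.png',cv2.cvtColor(im,cv2.COLOR_RGB2BGR)); np.savez(f'pics/{f}.npz',**{k:np.array(p[k]) for k in('mtx','R','t')}); return im
def ray(f,u,v):
    p=np.load(f'pics/{f}.npz'); R=p['R']; o=-R.T@p['t'].ravel(); d=R.T@np.linalg.solve(p['mtx'],[u,v,1]); return o,d/np.linalg.norm(d)
def onz(f,u,v,z):
    o,d=ray(f,u,v); return o+d*(z-o[2])/d[2]
def two(a,b):
    (o1,d1),(o2,d2)=ray(*a),ray(*b); s=np.linalg.lstsq(np.c_[d1,-d2],o2-o1,rcond=None)[0]
    p,q=o1+d1*s[0],o2+d2*s[1]; return (p+q)/2,np.linalg.norm(p-q)
def proj(f,X):
    p=np.load(f'pics/{f}.npz'); c=p['mtx']@(p['R']@np.array(X)+p['t'].ravel()); return c[:2]/c[2]
E
python3 - <<'E'
from h import *
np.set_printoptions(precision=3,suppress=True)
for n in('top','side'): snap(n,n+'0'); o,d=ray(n+'0',320,240); print(n,o,d)
o=get_obs(); print({k:o[k] for k in('clock','position','ee_rot','ft_force','torque','grip_width')})
E
```

```text
top [0.414 0.071 0.942] [ 0.082  0.008 -0.997]
side [ 0.075 -0.482  0.609] [ 0.506  0.642 -0.576]
{'clock': 0.1, 'position': array([0.268, 0.564, 0.231]), 'ee_rot': array([ 0.22 ,  0.976, -0.001, -0.   ]), 'ft_force': array([ 0.557, -0.239,  0.999]), 'torque': array([-0.01 , -0.003,  0.012]), 'grip_width': 0.9995616697877933}
```

View pics/top0.png

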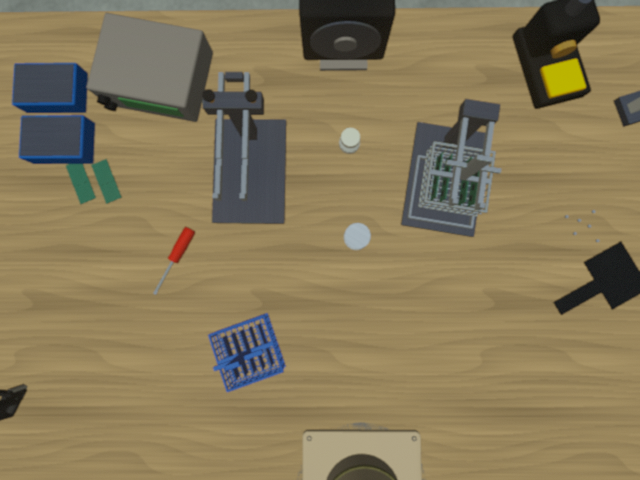

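View pics/side0.png

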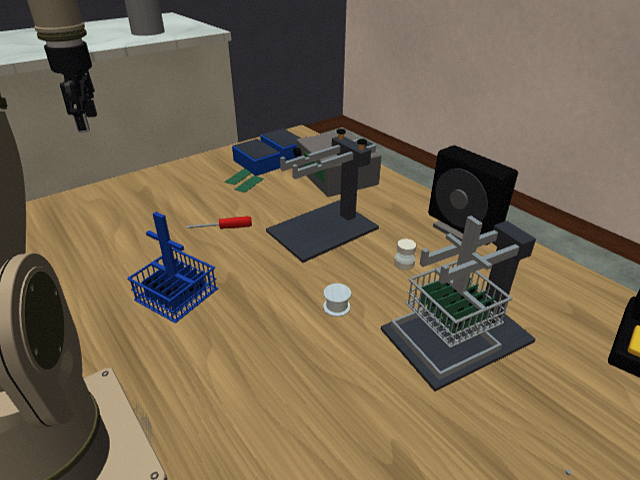

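The top view shows two stands: dry at (235,140) with the wide head and black knobs at (210,97) and (251,96), and drip at (460,170) with a tray. Basket candidates are the blue one on the bench, top (247,352) / side (172,270), and the bare steel one hanging on the drip stand, top (460,178) / side (462,290). The steel one fits, because it is bare steel with green boards and hangs on the drip stand. I'll confirm that in an enlarged crop.

```bash
python3 - <<'E'
import cv2
t=cv2.imread('pics/top0.png');s=cv2.imread('pics/side0.png')
a=cv2.resize(t[90:240,395:515],None,fx=4,fy=4,interpolation=cv2.INTER_CUBIC)[:, :400+0]
a=cv2.resize(t[90:240,400:500],None,fx=4,fy=4,interpolation=cv2.INTER_CUBIC)
b=cv2.resize(t[60:210,190:290],None,fx=4,fy=4,interpolation=cv2.INTER_CUBIC)
cv2.imwrite('pics/c1.png',cv2.hconcat([a,b]))
a=cv2.resize(s[205:355,400:540],None,fx=4,fy=4,interpolation=cv2.INTER_CUBIC)[:, :]
a=cv2.resize(s[205:335,405:540],None,fx=3,fy=3,interpolation=cv2.INTER_CUBIC)
b=cv2.resize(s[120:250,265:395],None,fx=3,fy=3,interpolation=cv2.INTER_CUBIC)
cv2.imwrite('pics/c2.png',cv2.hconcat([a,b]))
E
```

```text
(no output)
```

View pics/c1.png

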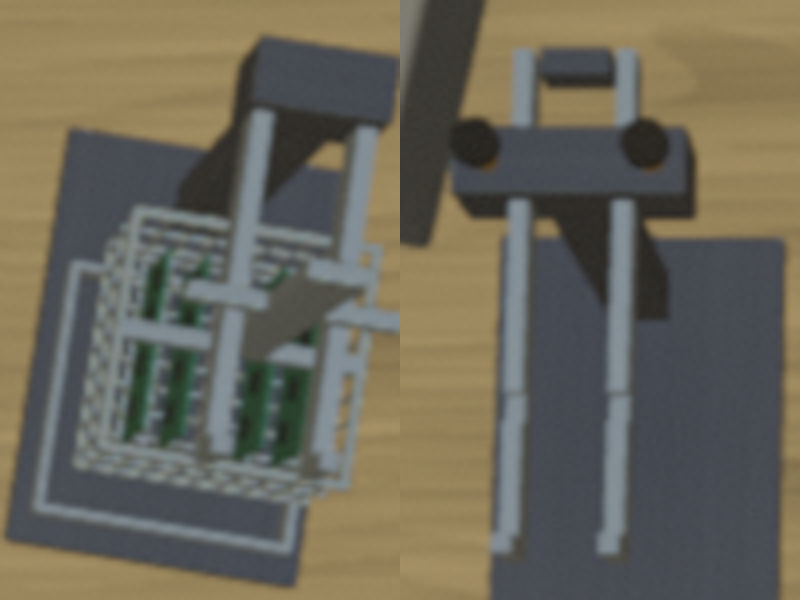

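View pics/c2.png

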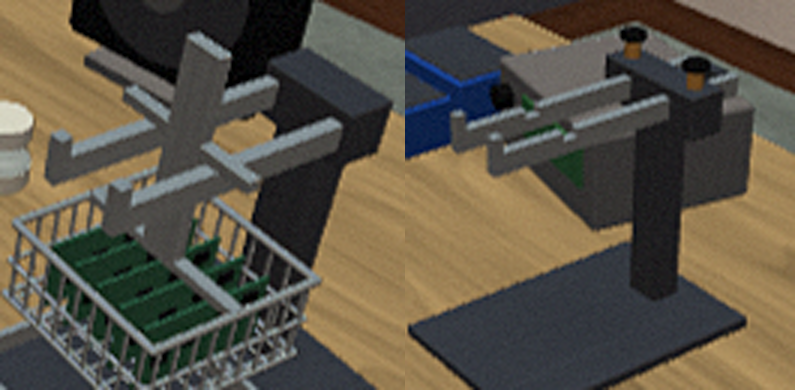

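The crops confirm the bare steel basket on the drip stand: plate top at side ≈(475,220) and top ≈(484,161). The prong tips are at top (454,204) and (480,206). On the dry stand, the tips are at (217,195) and (243,196), the head front at row 109, and the notch edges look to be near row 158.

```bash
python3 - <<'E'
from h import *
np.set_printoptions(precision=4,suppress=True)
T='top0'
c1=lambda x,y:(400+x/4,90+y/4) if x<400 else (190+(x-400)/4,60+y/4)
c2=lambda x,y:(405+x/3,205+y/3) if x<405 else (265+(x-405)/3,120+y/3)
for nm,pts in {'drip':[(262,112),(367,127)],'dry':[(519,198),(623,198)],'notch?':[(513,393),(619,393)]}.items():
    P=np.array([onz(T,*c1(*p),.19) for p in pts]); print(nm,P[:,:2].tolist(),'sep',np.linalg.norm(P[0]-P[1]),'mid',P.mean(0))
for nm,pts in {'driptip':[(215,450),(322,463)],'drytip':[(507,540),(612,545)]}.items():
    P=np.array([onz(T,*c1(*p),.202) for p in pts]); print(nm,P[:,:2].tolist(),'sep',np.linalg.norm(P[0]-P[1]),'mid',P.mean(0))
print('tabtop',two((T,*c1(337,283)),('side0',*c2(209,45))),onz(T,*c1(337,283),.249),onz('side0',*c2(209,45),.249))
for nm,p in {'drip near tip':(118,188),'far tip':(60,140),'barR end':(248,178),'barL end':(135,95),'dry tipL':(462,115),'dry tipR':(497,143)}.items(): print(nm,onz('side0',*c2(*p),.202 if 'tip' in nm else .198))
# base outlines: dark slate rects
im=cv2.imread('pics/top0.png'); hsv=cv2.cvtColor(im,cv2.COLOR_BGR2HSV)
for nm,(x0,x1,y0,y1) in {'dry':(205,295,112,230),'drip':(395,510,95,245)}.items():
    c=im[y0:y1,x0:x1].astype(int); m=((c[...,2]<c[...,0]+12)&(c.max(2)<110)).astype(np.uint8)
    ys,xs=np.nonzero(m); r=cv2.minAreaRect(np.c_[xs+x0,ys+y0].astype(np.float32)); B=cv2.boxPoints(r); print(nm,r); print(np.array([onz(T,*b,.01) for b in B])[:,:2].tolist())
E
```

```text
drip [[0.6802268128154416, -0.1672092115622681], [0.6734459063785252, -0.21076882324303436]] sep 0.044084242784529756 mid [ 0.6768 -0.189   0.19  ]
dry [[0.6981577768879896, 0.2462648006873658], [0.6978091370679325, 0.20218753275695278]] sep 0.044078646734371806 mid [0.698  0.2242 0.19  ]
notch? [[0.6141271785921377, 0.2474745772906446], [0.6138404350478925, 0.20296898481196718]] sep 0.04450651619412908 mid [0.614  0.2252 0.19  ]
driptip [[0.5352295615267388, -0.1400889028592538], [0.5296825481231706, -0.1831506766854607]] sep 0.043417573893053535 mid [ 0.5325 -0.1616  0.202 ]
drytip [[0.5496231169494812, 0.24614904796927525], [0.5473230348602174, 0.2030448245434285]] sep 0.04316554708054408 mid [0.5485 0.2246 0.202 ]
tabtop (array([ 0.5931, -0.1761,  0.2506]), np.float64(0.004231592068744599)) [ 0.5919 -0.1751  0.249 ] [ 0.5981 -0.1754  0.249 ]
drip near tip [ 0.5297 -0.1865  0.202 ]
far tip [ 0.5368 -0.1447  0.202 ]
barR end [ 0.5894 -0.2163  0.198 ]
barL end [ 0.6019 -0.1386  0.198 ]
dry tipL [0.5515 0.2435 0.202 ]
dry tipR [0.5457 0.1947 0.202 ]
dry ((246.5, 167.0), (110.0, 77.0), 90.0)
[[0.7608659475493069, 0.31281465532442787], [0.7596002948029088, 0.15125247718361007], [0.5280011010549913, 0.15049825796586608], [0.5287232775911221, 0.30867570754083623]]
drip ((452.2972717285156, 164.78378295898438), (82.66017150878906, 134.23179626464844), 8.972625732421875)
[[0.5215138528422593, -0.08637972220262152], [0.8002619617662785, -0.13523420175046902], [0.7711488995565456, -0.30398492174116365], [0.49443954324213624, -0.2512515231527188]]
```

Measurements are self-consistent: prong spacing comes out at 43–44 mm, and tab height at 250 mm against the expected 249.
- **Drip stand:** hook ≈(.587,−.174), yaw ≈−9.3°.
- **Tab:** ≈(.593,−.1755).
- **Dry stand:** hook ≈(.607,.2245), yaw ≈0. The tips put the notch at x ≈.6085, to be confirmed by feel.

I'll rise while turning to the drip yaw, then traverse.

>>> carry_out(commands=[[[0,0,-0.2,0,0,0.95],[0,0,-0.2,0,0,0.95],[0,0,-0.2,0,0,0.95],[0,0,-0.2,0,0,0.95],[0,0,-0.2,0,0,0.95],[0,0,-0.2,0,0,0.95],[0,0,-0.2,0,0,0.95],[0,0,-0.2,0,0,0.95],[0,0,-0.2,0,0,0.95],[0,0,-0.2,0,0,0.95],[0,0,-0.2,0,0,0.95],[0,0,-0.2,0,0,0.95],[0,0,-0.2,0,0,0.95]]], hand=-1, force=60)

```text
clock: 1.18
position: [0.2677, 0.5646, 0.3352]
ee_rot: [0.765, 0.644, -0.0, 0.0]
ft_force: [0.8, 0.0, -0.3]
grip_width: 1.0
grasp_force: 0.0
```

>>> carry_out(commands=[[[-0.85,0.55,0,0,0,0],[-0.85,0.55,0,0,0,0],[-0.85,0.55,0,0,0,0],[-0.85,0.55,0,0,0,0],[-0.85,0.55,0,0,0,0],[-0.85,0.55,0,0,0,0],[-0.85,0.55,0,0,0,0],[-0.85,0.55,0,0,0,0],[-0.85,0.55,0,0,0,0],[-0.85,0.55,0,0,0,0],[-0.85,0.55,0,0,0,0],[-0.85,0.55,0,0,0,0],[-0.85,0.55,0,0,0,0],[-0.85,0.55,0,0,0,0],[-0.85,0.55,0,0,0,0],[-0.85,0.55,0,0,0,0],[-0.85,0.55,0,0,0,0],[-0.85,0.55,0,0,0,0],[-0.85,0.55,0,0,0,0],[0,0,0,0,0,0]]])

```text
clock: 2.85
position: [0.5737, -0.1494, 0.3338]
ee_rot: [0.766, 0.643, -0.002, 0.001]
ft_force: [-0.3, -0.9, -0.2]
grip_width: 1.002
grasp_force: 0.0
```

```bash
python3 - <<'E'
from h import *
np.set_printoptions(precision=4,suppress=True)
snap('wrist','w1'); o=get_obs(); print(o['position'],o['ee_rot'],ray('w1',320,240))
for X in([.593,-.1755,.249],[.587,-.174,.19]): print(proj('w1',X))
E
```

```text
[ 0.5735 -0.146   0.3341] [ 0.7654  0.6436 -0.0019  0.0004] (array([ 0.5839, -0.0827,  0.4753]), array([-0.0528, -0.2571, -0.9649]))
[359.1628 279.8339]
[344.9603 253.4622]
```

View pics/w1.png

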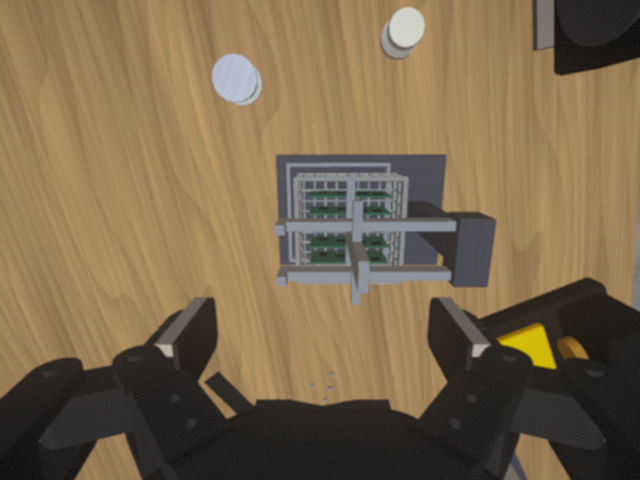

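The wrist view shows the steel basket on the drip prongs, with the plate's top edge near (362,280), close to the predicted (359,280). One zoomed crop will refine it.

```bash
python3 - <<'E'
import cv2
t=cv2.imread('pics/w1.png'); cv2.imwrite('pics/c3.png',cv2.resize(t[195:310,265:425],None,fx=5,fy=5,interpolation=cv2.INTER_CUBIC))
E
```

```text
(no output)
```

View pics/c3.png

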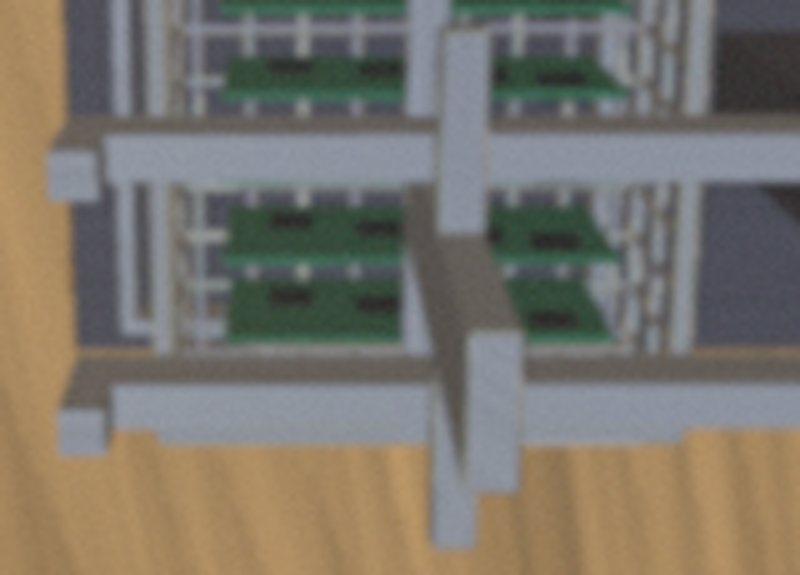

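Plate top face centre is at crop (494,411), i.e. wrist (363.8,277.2), and the bar ends are at crop (467,30) and (453,545).

```bash
python3 - <<'E'
from h import *
np.set_printoptions(precision=4,suppress=True)
f=lambda x,y:(265+x/5,195+y/5)
t=onz('w1',*f(494,411),.249); print('tab',t)
a,b=onz('w1',*f(467,30),.198),onz('w1',*f(453,545),.198); print('bar',a,b,(a+b)/2,np.linalg.norm(a-b),np.degrees(np.arctan2(-(a-b)[0],(a-b)[1])))
p=[onz('w1',*f(x,y),.19) for x,y in((105,158),(800,157),(113,405),(800,408))]
for i in(0,2): d=p[i+1]-p[i]; print('prong yaw',np.degrees(np.arctan2(d[1],d[0])))
m=(p[0]+p[2])/2; print('flat start mid',m)
o=get_obs(); from scipy.spatial.transform import Rotation as R
r=R.from_quat(o['ee_rot']); print(r.as_matrix()[:,1], 'tool delta/40mm',r.inv().apply(np.r_[t[:2],.217]-o['position'])/.04)
E
```

```text
tab [ 0.5964 -0.1741  0.249 ]
bar [ 0.6041 -0.1304  0.198 ] [ 0.5889 -0.2178  0.198 ] [ 0.5965 -0.1741  0.198 ] 0.08870533912014307 -9.884678116202764
prong yaw -9.814649584550962
prong yaw -10.151279440633719
flat start mid [ 0.5388 -0.1641  0.19  ]
[ 0.9852 -0.1716 -0.0019] tool delta/40mm [-0.5842  0.6913  2.9271]
```

>>> carry_out(commands=[[[-0.29,0.345,0,0,0,0],[-0.29,0.345,0,0,0,0],[0,0,0.5,0,0,0],[0,0,0.5,0,0,0],[0,0,0.5,0,0,0],[0,0,0.5,0,0,0],[0,0,0.4,0,0,0],[0,0,0.3,0,0,0],[0,0,0.23,0,0,0],[0,0,0,0,0,0],[0,0,0,0,0,0],[0,0,0,0,0,0]]])

```text
clock: 3.9
position: [0.5976, -0.1687, 0.2191]
ee_rot: [0.763, 0.646, 0.0, 0.0]
ft_force: [-0.2, -0.3, 0.1]
grip_width: 0.998
grasp_force: 0.0
```

```bash
python3 - <<'E'
from h import *
snap('wrist','w2'); o=get_obs(); print(o['clock'],o['position'],o['ft_force'])
for X in([.5964,-.1741,.249],[.5964,-.1741,.198]): print(proj('w2',X))
E
```

```text
3.95 [ 0.59767805 -0.16880524  0.21916368] [ 0.09785383 -0.01452259  0.16507823]
[325.96655546 353.95933014]
[324.77556037 295.82820524]
```

View pics/w2.png

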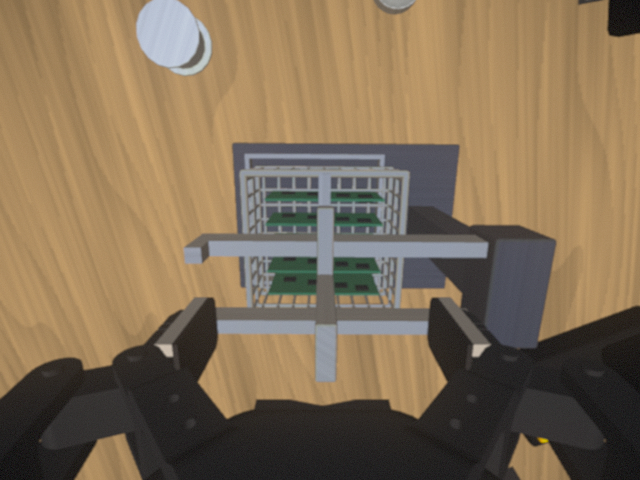

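The plate (326,358) sits centred between the pads at columns 215 and 430, and it only needs about 5 mm more along −tool x. I'll correct that and close.

>>> carry_out(commands=[[[-0.07,0,0.03,0,0,0],[-0.06,0,0.02,0,0,0],[0,0,0,0,0,0]]])

```text
clock: 4.2
position: [0.5961, -0.1747, 0.2163]
ee_rot: [0.763, 0.646, 0.0, 0.0]
ft_force: [-0.4, 0.4, -0.4]
grip_width: 1.0
grasp_force: 0.0
```

>>> carry_out(commands=[[[0,0,0,0,0,0],[0,0,0,0,0,0],[0,0,0,0,0,0],[0,0,0,0,0,0],[0,0,0,0,0,0],[0,0,0,0,0,0],[0,0,0,0,0,0],[0,0,0,0,0,0],[0,0,0,0,0,0],[0,0,0,0,0,0],[0,0,0,0,0,0],[0,0,0,0,0,0]]], hand=1, force=80)

```text
clock: 5.2
position: [0.5965, -0.1737, 0.2162]
ee_rot: [0.763, 0.646, 0.0, 0.0]
ft_force: [0.7, 0.8, 3.1]
grip_width: 0.08
grasp_force: 78.6
```

>>> carry_out(commands=[[[0,0,-0.1,0,0,0],[0,0,-0.1,0,0,0],[0,0,-0.1,0,0,0],[0,0,-0.1,0,0,0],[0,0,-0.1,0,0,0],[0,0,-0.1,0,0,0],[0,0,-0.1,0,0,0],[0,0,0,0,0,0],[0,0,0,0,0,0],[0,0,0,0,0,0]]])

```text
clock: 6.03
position: [0.5963, -0.1737, 0.2439]
ee_rot: [0.763, 0.646, -0.0, -0.0]
ft_force: [-1.0, -0.0, -3.3]
grip_width: 0.084
grasp_force: 78.0
```

Grip holds and the weight is about 3.3 N. I'll back out along −x by 140 mm, accelerating gently.

>>> carry_out(commands=[[[0,-0.1,0,0,0,0],[0,-0.2,0,0,0,0],[0,-0.35,0,0,0,0],[0,-0.45,0,0,0,0],[0,-0.45,0,0,0,0],[0,-0.45,0,0,0,0],[0,-0.45,0,0,0,0],[0,-0.45,0,0,0,0],[0,-0.3,0,0,0,0],[0,-0.2,0,0,0,0],[0,-0.1,0,0,0,0],[0,0,0,0,0,0]]])

```text
clock: 7.03
position: [0.4574, -0.1507, 0.2441]
ee_rot: [0.763, 0.646, 0.001, -0.0]
ft_force: [0.1, 0.3, -4.4]
grip_width: 0.08
grasp_force: 78.1
```

>>> carry_out(commands=[[[0,0,0,0,0,-0.4],[0,0,0,0,0,-0.4],[0,0,0,0,0,-0.4],[0,0,0,0,0,-0.4],[0.2,0,0,0,0,0],[0.4,0,0,0,0,0],[0.6,0,0,0,0,0],[0.7,0,0,0,0,0],[0.7,0,0,0,0,0],[0.7,0,0,0,0,0],[0.7,0,0,0,0,0],[0.7,0,0,0,0,0],[0.7,0,0,0,0,0],[0.7,0,0,0,0,0],[0.7,0,0,0,0,0],[0.7,0,0,0,0,0],[0.7,0,0,0,0,0],[0.6,0,0,0,0,0],[0.4,0,0,0,0,0],[0.2,0,0,0,0,0]]])

```text
clock: 8.7
position: [0.4567, 0.2279, 0.2436]
ee_rot: [0.706, 0.709, -0.0, -0.0]
ft_force: [-0.2, -1.0, -3.8]
grip_width: 0.079
grasp_force: 78.1
```

>>> carry_out(commands=[[[0,0,0,0,0,0],[0,0,0,0,0,0],[0,0,0,0,0,0]]])

```text
clock: 8.95
position: [0.4579, 0.2236, 0.2442]
ee_rot: [0.707, 0.707, -0.0, 0.0]
ft_force: [-0.3, -1.6, -3.4]
grip_width: 0.08
grasp_force: 78.1
```

```bash
python3 - <<'E'
from h import *
snap('wrist','w3'); o=get_obs(); print(o['clock'],o['position'],o['ee_rot'],o['ft_force'],o['torque'])
for X in([.5485,.2466,.202],[.5485,.2026,.202],[.698,.2462,.19],[.698,.2022,.19]): print(proj('w3',X))
E
```

```text
9.0 [0.45782355 0.22363943 0.24424113] [7.07184592e-01 7.07028957e-01 3.61978912e-05 7.53386324e-05] [-0.55298796  0.31482393 -3.94381392] [-0.06689099 -0.04835642 -0.04206413]
[494.8410693 230.979347 ]
[484.72595958 306.3329754 ]
[747.83785602 226.97699758]
[724.38080536 298.39339474]
```

View pics/w3.png

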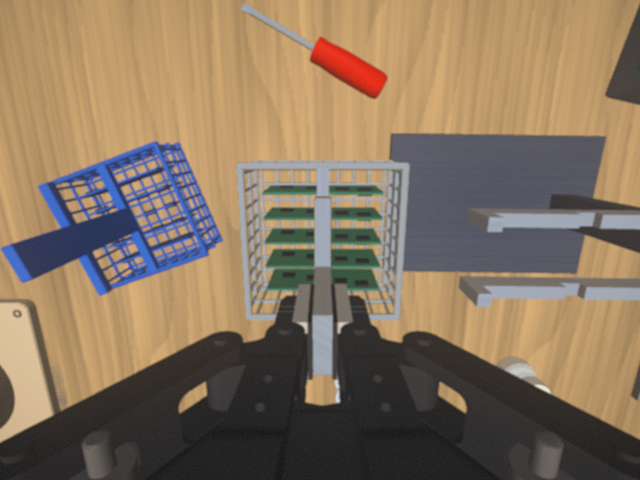

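The wrist view shows the basket held square. The dry prong tips are near (485,220) and (477,298), with notch marks near column 580. A crop will pin the lateral offset.

```bash
python3 - <<'E'
import cv2
t=cv2.imread('pics/w3.png'); cv2.imwrite('pics/c4.png',cv2.resize(t[195:315,455:640],None,fx=4.3,fy=4.3,interpolation=cv2.INTER_CUBIC))
E
```

```text
(no output)
```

View pics/c4.png

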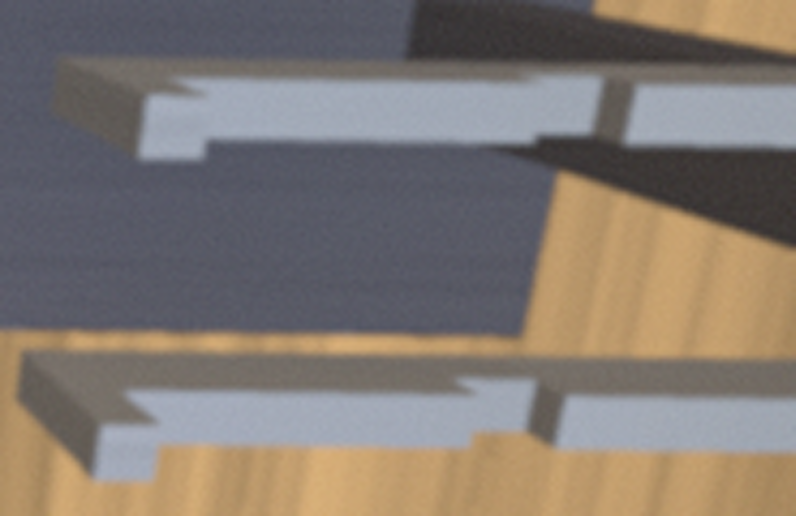

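The tip tops are at crop (173,127) and (127,453). The notch rear top edges are at (630,116) and (557,423), and the front edges at about (535,110) and (470,418).

```bash
python3 - <<'E'
from h import *
np.set_printoptions(precision=4,suppress=True)
f=lambda x,y:(455+x/4.3,195+y/4.3)
for nm,z,a,b in(('tip',.202,(173,127),(127,453)),('rear',.19,(629,116),(557,423)),('front',.19,(535,110),(471,418))):
    A,B=onz('w3',*f(*a),z),onz('w3',*f(*b),z); print(nm,A[:2],B[:2],(A+B)[:2]/2,np.linalg.norm(A-B),np.degrees(np.arctan2(-(A-B)[0],(A-B)[1])))
# basket bar ends / plate in hand: bar top z=.244-.216+.198
for p in((322,197),(322,376)): print(onz('w3',*p,.226 if p[1]<300 else .277))
o=get_obs(); print(o['position'])
E
```

```text
tip [0.5482 0.2501] [0.5479 0.2063] [0.5481 0.2282] 0.04383618798585303 -0.4052058327222939
rear [0.6141 0.249 ] [0.6133 0.2054] [0.6137 0.2272] 0.04364855348079351 -1.102830855378496
front [0.6016 0.2498] [0.6011 0.2061] [0.6014 0.228 ] 0.04369626188308076 -0.555065941371458
[0.456  0.2681 0.226 ]
[0.4561 0.2113 0.277 ]
[0.4578 0.2236 0.2442]
```

Estimates from both views agree: notch centre x ≈ .608, y ≈ .226–.228. I'll go forward over the tips to about 13 mm short of the notch, shifting +4 mm in y.

>>> carry_out(commands=[[[0.05,0.1,0,0,0,0],[0.05,0.2,0,0,0,0],[0,0.35,0,0,0,0],[0,0.4,0,0,0,0],[0,0.4,0,0,0,0],[0,0.4,0,0,0,0],[0,0.4,0,0,0,0],[0,0.4,0,0,0,0],[0,0.35,0,0,0,0],[0,0.25,0,0,0,0],[0,0.15,0,0,0,0],[0,0.05,0,0,0,0],[0,0,0,0,0,0],[0,0,0,0,0,0],[0,0,0,0,0,0]]])

```text
clock: 10.25
position: [0.595, 0.2297, 0.2443]
ee_rot: [0.706, 0.708, 0.0, -0.0]
ft_force: [0.0, 0.3, -4.1]
grip_width: 0.085
grasp_force: 78.1
```

>>> carry_out(commands=[[[0,0,0.1,0,0,0],[0,0,0.1,0,0,0],[0,0,0.1,0,0,0],[0,0,0.1,0,0,0],[0,0,0.1,0,0,0],[0,0,0.05,0,0,0],[0,0,0,0,0,0],[0,0,0,0,0,0],[0,0,0,0,0,0]]])

```text
clock: 11.0
position: [0.5955, 0.2296, 0.2223]
ee_rot: [0.706, 0.708, 0.0, 0.0]
ft_force: [-0.1, -0.8, -3.5]
grip_width: 0.08
grasp_force: 78.0
```

>>> carry_out(commands=[[[0,0,0.05,0,0,0],[0,0,0.05,0,0,0],[0,0,0,0,0,0],[0,0,0,0,0,0],[0,0,0,0,0,0]]])

```text
clock: 11.42
position: [0.5954, 0.2296, 0.2181]
ee_rot: [0.706, 0.708, 0.0, -0.0]
ft_force: [-0.2, -0.4, -3.1]
grip_width: 0.079
grasp_force: 78.0
```

>>> carry_out(commands=[[[0,0,0.025,0,0,0],[0,0,0,0,0,0],[0,0,0,0,0,0],[0,0,0,0,0,0]]])

```text
clock: 11.75
position: [0.5954, 0.2296, 0.2171]
ee_rot: [0.706, 0.708, 0.0, -0.0]
ft_force: [0.1, -0.3, -3.3]
grip_width: 0.081
grasp_force: 78.0
```

>>> carry_out(commands=[[[0,0,0.025,0,0,0],[0,0,0,0,0,0],[0,0,0,0,0,0],[0,0,0,0,0,0]]])

```text
clock: 12.08
position: [0.5955, 0.2296, 0.2162]
ee_rot: [0.706, 0.708, 0.0, 0.0]
ft_force: [-0.1, 0.5, -1.4]
grip_width: 0.083
grasp_force: 78.3
```

Contact on the flat at z ≈ .2163, as expected. A little more preload, then slide forward in small steps.

>>> carry_out(commands=[[[0,0,0.015,0,0,0],[0,0,0,0,0,0],[0,0,0,0,0,0],[0,0,0,0,0,0]]])

```text
clock: 12.42
position: [0.5957, 0.2296, 0.2159]
ee_rot: [0.706, 0.708, 0.0, 0.0]
ft_force: [0.6, -0.3, 0.9]
grip_width: 0.085
grasp_force: 78.6
```

>>> carry_out(commands=[[[0,0.05,0,0,0,0],[0,0.05,0,0,0,0],[0,0.05,0,0,0,0],[0,0.05,0,0,0,0],[0,0,0,0,0,0],[0,0,0,0,0,0]]])

```text
clock: 12.92
position: [0.6035, 0.2297, 0.2155]
ee_rot: [0.706, 0.708, 0.0, -0.0]
ft_force: [-1.6, 0.8, -0.5]
grip_width: 0.079
grasp_force: 78.7
```

>>> carry_out(commands=[[[0,0.025,0,0,0,0],[0,0.025,0,0,0,0],[0,0,0,0,0,0],[0,0,0,0,0,0]]])

```text
clock: 13.25
position: [0.6054, 0.2296, 0.2155]
ee_rot: [0.706, 0.708, 0.0, -0.0]
ft_force: [-1.6, 0.7, -0.5]
grip_width: 0.079
grasp_force: 78.6
```

>>> carry_out(commands=[[[0,0.025,0,0,0,0],[0,0,0,0,0,0],[0,0,0,0,0,0]]])

```text
clock: 13.5
position: [0.6065, 0.2296, 0.2155]
ee_rot: [0.706, 0.708, 0.0, -0.0]
ft_force: [-0.8, 0.1, -1.2]
grip_width: 0.081
grasp_force: 78.5
```

>>> carry_out(commands=[[[0,0.025,0,0,0,0],[0,0,0,0,0,0],[0,0,0,0,0,0]]])

```text
clock: 13.75
position: [0.6075, 0.2296, 0.2155]
ee_rot: [0.706, 0.708, 0.0, 0.0]
ft_force: [-0.8, 0.9, -0.5]
grip_width: 0.081
grasp_force: 78.5
```

>>> carry_out(commands=[[[0,0.025,0,0,0,0],[0,0,0,0,0,0],[0,0,0,0,0,0]]])

```text
clock: 14.0
position: [0.6085, 0.2294, 0.2152]
ee_rot: [0.706, 0.708, -0.0, 0.0]
ft_force: [0.4, 1.1, -3.4]
grip_width: 0.081
grasp_force: 78.1
```

Support vanishes at x ≈ .6085, so the bar has passed the notch's front edge. I'll go 1.5 mm further to centre it, then lower and feel.

>>> carry_out(commands=[[[0,0.03,0,0,0,0],[0,0,0.03,0,0,0],[0,0,0.03,0,0,0],[0,0,0,0,0,0],[0,0,0,0,0,0]]])

```text
clock: 14.42
position: [0.6095, 0.2296, 0.2129]
ee_rot: [0.706, 0.708, -0.0, -0.0]
ft_force: [0.5, 0.1, -3.6]
grip_width: 0.084
grasp_force: 78.1
```

```bash
python3 - <<'E'
from workcell import get_obs
o=get_obs(); print(o['position'],o['ft_force'],o['torque'])
E
```

```text
[0.60951631 0.22957427 0.21290355] [ 0.501005    0.08367619 -3.55532497] [-0.02370999  0.02521059 -0.02702734]
```

It is 3 mm below the flat with no contact, so the bar is entering both notches. Now lower to the bottom.

>>> carry_out(commands=[[[0,0,0.025,0,0,0],[0,0,0.025,0,0,0],[0,0,0,0,0,0],[0,0,0,0,0,0]]])

```text
clock: 14.75
position: [0.6095, 0.2296, 0.211]
ee_rot: [0.706, 0.708, -0.0, -0.0]
ft_force: [-0.1, 0.5, -2.9]
grip_width: 0.082
grasp_force: 78.1
```

>>> carry_out(commands=[[[0,0,0.02,0,0,0],[0,0,0,0,0,0],[0,0,0,0,0,0],[0,0,0,0,0,0]]])

```text
clock: 15.08
position: [0.6096, 0.2296, 0.2103]
ee_rot: [0.706, 0.708, 0.0, -0.0]
ft_force: [-0.8, 0.3, -3.2]
grip_width: 0.085
grasp_force: 78.2
```

>>> carry_out(commands=[[[0,0,0.015,0,0,0],[0,0,0,0,0,0],[0,0,0,0,0,0],[0,0,0,0,0,0]]])

```text
clock: 15.42
position: [0.6098, 0.2296, 0.21]
ee_rot: [0.706, 0.708, 0.0, 0.0]
ft_force: [1.0, 0.8, -1.8]
grip_width: 0.078
grasp_force: 78.4
```

>>> carry_out(commands=[[[0,0,0.01,0,0,0],[0,0,0,0,0,0],[0,0,0,0,0,0],[0,0,0,0,0,0]]])

```text
clock: 15.75
position: [0.61, 0.2296, 0.2098]
ee_rot: [0.706, 0.708, 0.001, 0.0]
ft_force: [2.1, 0.3, 2.0]
grip_width: 0.082
grasp_force: 78.9
```

Bottom felt at z ≈ .2102, which is 6 mm below the flat, so the bar is fully in both notches. I'll ease the preload, soften the grip, then release.

>>> carry_out(commands=[[[0,0,-0.01,0,0,0],[0,0,0,0,0,0],[0,0,0,0,0,0],[0,0,0,0,0,0]]], force=20)

```text
clock: 16.08
position: [0.6098, 0.2296, 0.2099]
ee_rot: [0.706, 0.708, 0.0, 0.0]
ft_force: [2.2, 0.7, 1.8]
grip_width: 0.082
grasp_force: 78.8
```

>>> carry_out(commands=[[[0,0,0,0,0,0],[0,0,0,0,0,0],[0,0,0,0,0,0],[0,0,0,0,0,0],[0,0,0,0,0,0],[0,0,0,0,0,0],[0,0,0,0,0,0],[0,0,0,0,0,0],[0,0,0,0,0,0],[0,0,0,0,0,0],[0,0,0,0,0,0],[0,0,0,0,0,0]]], hand=-1)

```text
clock: 17.08
position: [0.6096, 0.2296, 0.2097]
ee_rot: [0.706, 0.708, 0.0, -0.0]
ft_force: [-0.6, 0.9, -0.4]
grip_width: 1.001
grasp_force: 0.0
```

>>> carry_out(commands=[[[0,0,-0.1,0,0,0],[0,0,-0.2,0,0,0],[0,0,-0.4,0,0,0],[0,0,-0.5,0,0,0],[0,0,-0.5,0,0,0],[0,0,-0.5,0,0,0],[0,0,-0.5,0,0,0],[0,0,-0.3,0,0,0],[0,0,0,0,0,0],[0,0,0,0,0,0],[0,0,0,0,0,0],[0,0,0,0,0,0]]])

```text
clock: 18.08
position: [0.6092, 0.2295, 0.3282]
ee_rot: [0.706, 0.708, -0.001, -0.0]
ft_force: [0.0, 0.6, 0.6]
grip_width: 0.998
grasp_force: 0.0
```

```bash
python3 - <<'E'
from h import *
o=get_obs(); print(o['clock'],o['position'],o['ft_force'],o['grip_width'])
s=snap('side','s2'); w=snap('wrist','w4')
a=cv2.resize(cv2.imread('pics/s2.png')[90:260,250:420],(400,400),interpolation=cv2.INTER_CUBIC)
b=cv2.resize(cv2.imread('pics/w4.png')[130:370,200:440],(400,400),interpolation=cv2.INTER_CUBIC)
cv2.imwrite('pics/c5.png',cv2.hconcat([a,b]))
E
```

```text
18.0833 [0.60915855 0.22951898 0.32820953] [0.00702133 0.55844069 0.621085  ] 0.998266597704211
```

View pics/c5.png

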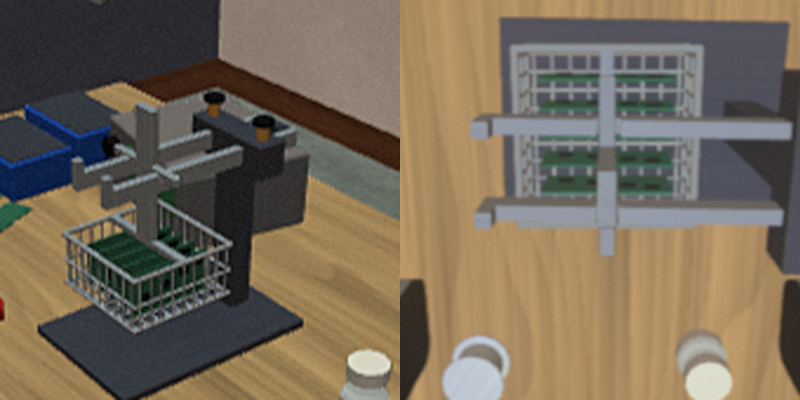

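The basket hangs level on the dry stand. The bar sits flush in both notches with the plate between the prongs, and the gripper is clear. I'll check it is still, then hand in.

>>> carry_out(commands=[[[0,0,-0.2,0,0,0],[0,0,-0.2,0,0,0],[0,0,0,0,0,0],[0,0,0,0,0,0],[0,0,0,0,0,0],[0,0,0,0,0,0],[0,0,0,0,0,0],[0,0,0,0,0,0],[0,0,0,0,0,0],[0,0,0,0,0,0],[0,0,0,0,0,0],[0,0,0,0,0,0]]])

```text
clock: 19.18
position: [0.6096, 0.2296, 0.3457]
ee_rot: [0.706, 0.708, 0.0, -0.0]
ft_force: [-0.8, -0.6, -0.7]
grip_width: 0.999
grasp_force: 0.0
```

```bash
python3 - <<'E'
from h import *
from workcell import hand_in
s=snap('side','s3').astype(int); a=cv2.cvtColor(cv2.imread('pics/s2.png'),cv2.COLOR_BGR2RGB).astype(int)
d=np.abs(s-a)[130:235,270:355].max(2); print(d.mean(),(d>40).sum())
if (d>40).sum()<60: print(hand_in())
E
```

```text
6.112268907563025 37
the job is handed in; nothing more can be done
None
```

The steel basket now hangs level, still and released on the drying stand, its bar felt 6 mm down and seen seated in both notches; the job was handed in at about 19 s, with no force reading above about 5 N.

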